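Pack the low soil tin and close the sample box

ROBOT

A 6-joint arm with a two-finger parallel gripper is mounted at the origin on the work surface. World frame = base frame: x ahead of the robot, y to its left, z up, the work surface at z = 0. Lengths are in m, angles in degrees, forces in N, time in s.
With the tool pointing down it reaches from about 0.25 to 0.725 m from the base axis. Payload 9.7 kg.
Tool frame: the origin (TCP) lies at the very end of the fingers, on their centre line; the grasp point (between the pads) lies 19 mm behind it (bot.grip_point_offset is the distance from the TCP to the grasp point, in m); y points along the fingers, x is the direction in which the jaws open and shut, and the axes are right-handed (so a half turn about y gives the same grasp; the last joint's range is limited). The gripper opens to 85 mm and grips with 20 to 120 N. Pads are 22 mm wide; open, the fingers measure 114 mm over their backs; the gripper's body (76 mm by 85 mm) begins 54 mm behind the grasp point. The pads swing forward as they close: fully open they stand 13 mm farther back than shut.
Start: joints at [-74.313, 4.979, 10.078, 95.1, 0, 90], TCP at [0.149, -0.53, 0.231] pointing down, gripper open.
Joint ranges: [-179.16, 179.16], [-48.56, 103.87], [-65.8, 70.77], [-126.05, 130.52], [-82.76, 87.17], [-180, 180]. Speed limits (degrees/s): [127.2, 127.2, 147.25, 180, 180, 180].

INTERFACE

Orientations are given as [roll, pitch, yaw] about the fixed x, y, z axes, in that order (R = Rz(yaw) Ry(pitch) Rx(roll)).
In Python, from workcell import bot gives the robot as it stands.
- The arm moves only by the shell command python3 -m inch 'ROWS' [FORCE]. ROWS is JSON, a list of rows, each a list of 3 entries, a list of its own where there are three numbers: the shift along the tool's x, y, z in mm, then the turn, a rotation vector about the tool's x, y, z in rad, then the finger opening in mm, from 0 to 85.4. In form: [[[x, y, z], [ax, ay, az], grip], ...]. A call has 1 to 20 rows; each row is the pose to reach, as a shift and turn from the pose measured when the call began, along the tool's axes at that moment; what a row does not reach only later rows make up. A row lasts 1/10 s, in which the tool goes at most 50 mm and 8.59 degrees, less where a joint would pass 70% of its speed; a pose out of reach is approached as far as the arm can. A call with a gripper value outside its range is refused whole. The fingers move at their own pace and stop on an object; FORCE is the grip in N (left out, the last holds). Time passes only in rows, so rows that repeat a pose let the fingers close. It gives the time, the measured TCP pose, the force and the opening at its end, in the units of the state.
- bot.get_obs(): the state, without advancing time (a new reading comes with each control period).
- bot.camera(name): name is "side" or "top"; returns a dict with "frame" (420x560x3 uint8, red, green, blue), "mtx" (3x3 intrinsics, pixels), "origin" and "orientation" of the camera in the world. Camera axes: x right, y down, z forward; pixel columns grow to the right and rows downward; lengths in m; the calibration is good to about 2 mm. A picture is of the moment at which its call begins. There is no depth.
- bot.job_done(): hands the job in, once; it reports no verdict.
Trained networks look in a picture, given as the dict that the camera call returned (one of the last four; its "shot" number tells which), for a name from the list of things; names that differ only in an ending like _2 or _b are one class to them, and where a whole thing is asked for, a point or a joint stands for the part that bears it (a point fixed in the world has none). Each returns a list of dicts, best first, with "confidence" (0 to 1); they miss things now and then, are a little off and sometimes report something else, mostly with a low value. They report only what shows in the picture. A call takes as long as a camera call. They do not tell look-alikes from the thing itself.
- bot.search_frame(picture, name): "box" ([left, top, right, bottom] in pixels, round what is visible of it).
- bot.cut_out(picture, name): "region" (420x560 bool, what is visible of it) and "box" ([left, top, right, bottom] in pixels, round what is visible of it).
The state is a dict: "time": time; "q": joint angles; "qd": joint speeds; "joint_efforts": joint torques, N m; "ee_pos": TCP position; "tcp_rot": TCP orientation; "wrist_force": force on the tool from outside, world axes, zero at the start; "torque": the same for the moment, N m; "opening": finger opening in m.
Only numpy, scipy, OpenCV 4.12 (cv2) and the standard library are available. Lean on these libraries where they do the work, as an engineer would, in place of code of your own. Each camera call takes 0.05 s, during which the arm holds its last target. There are 200 camera calls.

TASK

Of the two aluminium soil tins standing loose on the bench, stand the low one, which fits under the lid, upright on the floor of the empty compartment of the blue sample box. Then put the white lid on the box so that it lies flat on the rim all round. Leave the tall tin standing where it is.

Things in the scene. Friction and masses are not known exactly. Their poses are not given: they have to be found in the camera images.
- box: Blue open box fixed to the bench, outside 120 (own x) x 170 (own y) x 60 mm high, walls and floor 5 mm. A 4 mm divider along own x, its top 35 mm above the bench, makes two 110 x 78 mm compartments. The one on the own -y side is empty, its centre at own (0, -41 mm); the +y one already holds a 38 mm high tin. Origin: centre of the underside, on the bench; own z up.
- lid: White loose lid, 0.2-0.35 kg, lying right way up. Above its origin (centre of underside): grey locating block 84 (own x) x 134 (own y) mm, 0-6 mm; plate 146 x 196 mm, 6-14 mm; black grip bar 20 (x) x 70 (y) mm, 14-44 mm. The block drops into the box mouth with 13 mm play each way. Either way round fits, own x along box x. Closed, plate on the rim, origin is 54 mm above bench.
- low_tin: The low aluminium soil tin, a closed upright cylinder 46 mm in diameter and 38 mm high, about 0.1 to 0.16 kg, standing loose on the bench. Origin: centre of its underside; own z up.
- tall_tin: The tall aluminium soil tin, same make, 46 mm in diameter but 72 mm high, too tall for the box; standing on the bench, to be left alone. It and the low tin swap places from start to start. Origin: centre of its underside; own z up.
There are look-alikes about, which are no part of the job. There is more than one size of the box; the job needs the middle-sized.

How it is judged:
By the outcome, as a careful person would: the job done as asked, in the order asked, and still so for the second after the job is handed in, with the robot touching nothing.
It also fails if it takes over 59 s, if anything falls off the work surface, if the arm or the gripper's body presses on something with over 40 N, if the wrist force passes 120 N, or if a joint passes its speed limit or range.

## Working session

There is one attempt and no reset: what is moved stays moved. The work goes in short steps, Python scripts to look and compute and a shell command to move; the robot and the scene stay as the last step left them, time stands still between calls to the robot, and variables do not carry over. Pictures are saved under pics/ and viewed, about 8 in all and at most 12, crops included, and the job is handed in when it is done.

```bash
ls; mkdir -p pics
python3 - <<'E'
from workcell import bot
import cv2,numpy as np
print(bot.get_obs()); print(bot.grip_point_offset)
ims=[]
for c in ("top","side"):
    p=bot.camera(c); f=p["frame"][:,:,::-1].copy()
    print(c,p["mtx"],p["origin"],p["orientation"])
    for n in("box","lid","low_tin","tall_tin"):
        for d in bot.search_frame(p,n):
            print(c,n,round(d["confidence"],2),np.round(d["box"],1))
    cv2.imwrite(f"pics/{c}0.png",f)
E
```

```text
pics
{'time': 0.0, 'q': array([-7.43145463e+01,  5.01075156e+00,  1.00340678e+01,  9.50996042e+01,
       -2.17730051e-04,  9.00021895e+01]), 'qd': array([ 0.01118465, -0.06218531, -0.14247519,  0.01362056,  0.07163761,
        0.00901724]), 'joint_efforts': array([-1.37317211e-04, -5.20388460e+01,  4.64800501e+01,  1.65235461e-02,
        7.68384643e-05,  2.10414794e-05]), 'ee_pos': array([ 0.14863191, -0.52929465,  0.23058296]), 'tcp_rot': array([-9.00002206e+01,  7.62879865e-02, -7.43167358e+01]), 'wrist_force': array([ 0.07619984, -0.70351022,  0.37990642]), 'torque': array([-0.03224668, -0.02585101,  0.03693104]), 'opening': 0.0854278551498662}
0.0187
top [[435.85571905   0.         278.95760402]
 [  0.         435.85571905 211.54920987]
 [  0.           0.           1.        ]] [ 0.29319895 -0.06358533  0.98450065] [-1.73413742e+02 -3.24923044e-02 -9.09624395e+01]
top box 0.95 [332.2 278.2 448.7 361.2]
top box 0.91 [282.1  72.9 369.3 144.5]
top box 0.65 [387.1  81.8 449.7 129.3]
top lid 0.77 [112.3  92.6 208.6 165.3]
top low_tin 0.69 [289.6 189.3 309.9 210.8]
side [[388.00602612   0.         280.26503531]
 [  0.         388.00602612 207.93943856]
 [  0.           0.           1.        ]] [0.10682445 0.75045071 0.60272924] [-122.86010492   -0.61041431 -158.9734354 ]
side box 0.84 [199.4 157.6 249.5 202.3]
side box 0.81 [233.2 137.8 271.5 165.7]
side box 0.57 [350.4 157.4 372.6 210. ]
side lid 0.91 [105.5 231.1 213.2 296.9]
side low_tin 0.66 [270.7 193.5 289.1 214.2]
side tall_tin 0.77 [232.8 230.2 254.9 266.2]
```

View pics/top0.png

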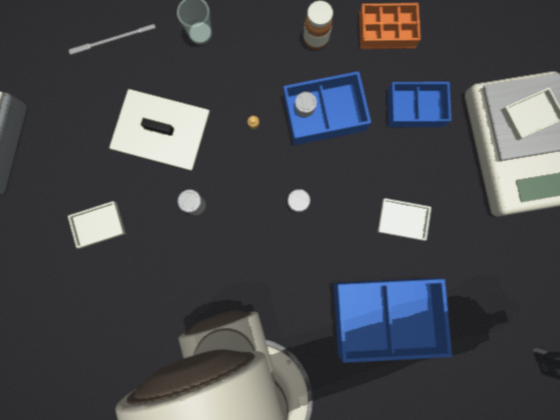

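View pics/side0.png

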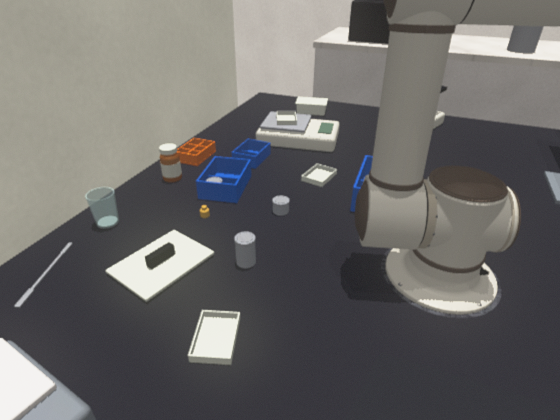

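The top view shows the middle box at about (327,107), with its tin in the left compartment and the right one empty. The low tin is at (299,200), the tall tin at (190,201) and the lid at (160,130). The side view agrees, with the low tin at (281,205) and the tall one at (245,250). Next I'll fit the known shapes to the silhouettes.

```bash
cat > h.py <<'E'
from workcell import bot
import cv2,numpy as np
from scipy.optimize import minimize
from scipy.spatial.transform import Rotation as R
def proj(p,P):
    C=R.from_euler('xyz',p["orientation"],degrees=True).as_matrix()
    u=(np.asarray(P)-p["origin"])@C@p["mtx"].T
    return u[:,:2]/u[:,2:]
def blk(a,b,z0,z1): return np.array([[x,y,z] for x in(-a/2,a/2) for y in(-b/2,b/2) for z in(z0,z1)])
def cyl(d,h): 
    t=np.linspace(0,2*np.pi,40); return np.array([[d/2*np.cos(k),d/2*np.sin(k),z] for k in t for z in(0,h)])
SH={"box":[blk(.12,.17,0,.06)],"lid":[blk(.146,.196,.006,.014),blk(.02,.07,.014,.044),blk(.084,.134,0,.006)],
 "low_tin":[cyl(.046,.038)],"tall_tin":[cyl(.046,.072)]}
def sil(p,n,v,z=0):
    m=np.zeros((840*2,560*4),np.uint8)[:1680]
    Rz=R.from_euler('z',v[2]).as_matrix()
    for s in SH[n]:
        q=proj(p,s@Rz.T+[v[0],v[1],z])
        cv2.fillConvexPoly(m,cv2.convexHull(np.round((q*4+1.5)).astype(np.int32)),1)
    return m>0
def fit(ps,n,v0,near,z=0,verbose=True):
    """near: per picture pixel the mask must be near"""
    ms=[]
    for p,c in zip(ps,near):
        L=[d for d in bot.cut_out(p,n) if np.hypot((d["box"][0]+d["box"][2])/2-c[0],(d["box"][1]+d["box"][3])/2-c[1])<25]
        if L: ms.append((p,cv2.resize(L[0]["region"].astype(np.uint8),None,fx=4,fy=4,interpolation=cv2.INTER_NEAREST)>0))
        else: print("no mask",n,c)
    def f(v,sel=None):
        e=0
        for p,m in (ms if sel is None else [ms[sel]]):
            s=sil(p,n,v,z); e+=1-(s&m).sum()/(s|m).sum()
        return e
    tin="tin" in n
    def run(sel):
        d=np.array([[0,0,0],[.015,0,0],[0,.015,0]]+([] if tin else [[0,0,.15]]))+v0
        if tin:
            r=minimize(lambda w:f([*w,0],sel),v0[:2],method='Nelder-Mead',options=dict(initial_simplex=d[:,:2],xatol=1e-4,fatol=1e-4))
        else: r=minimize(lambda w:f(w,sel),v0,method='Nelder-Mead',options=dict(initial_simplex=d,xatol=1e-4,fatol=1e-4))
        return r
    for k in ([None]+list(range(len(ms)))):
        r=run(k); x=r.x.copy()
        if not tin: x[2]=np.degrees(x[2])
        print(n,"all" if k is None else k,np.round(x,4),"1-IoU",round(r.fun,3))
def ground(p,uv,z):
    C=R.from_euler('xyz',p["orientation"],degrees=True).as_matrix()
    d=C@np.linalg.inv(p["mtx"])@[uv[0],uv[1],1]; return p["origin"]+d*(z-p["origin"][2])/d[2]
E
python3 - <<'E'
from h import *
t=bot.camera("top"); s=bot.camera("side")
for n,a,b,z,yaw in(("box",(326,108),(225,180),.03,.1),("lid",(160,129),(160,263),.01,-.15),("low_tin",(299,200),(280,204),.02,0),("tall_tin",(190,201),(244,248),.05,0)):
    g=ground(t,a,z); print(n,g.round(3),ground(s,b,z).round(3))
    fit([t,s],n,np.array([g[0],g[1],yaw]),[a,b])
E
```

```text
box [ 0.638 -0.177  0.03 ] [ 0.632 -0.163  0.03 ]
box all [ 0.6371 -0.1733 10.8491] 1-IoU 0.174
box 0 [ 0.636  -0.1732 11.6792] 1-IoU 0.1
box 1 [ 0.6393 -0.1767 10.253 ] 1-IoU 0.056
lid [0.601 0.204 0.01 ] [0.603 0.213 0.01 ]
lid all [  0.6017   0.2058 -16.2131] 1-IoU 0.073
lid 0 [  0.6011   0.2062 -15.8671] 1-IoU 0.022
lid 1 [  0.6033   0.204  -15.8995] 1-IoU 0.036
low_tin [ 0.43  -0.111  0.02 ] [ 0.433 -0.113  0.02 ]
no mask low_tin (280, 204)
low_tin all [ 0.4282 -0.1073] 1-IoU 0.05
low_tin 0 [ 0.4282 -0.1073] 1-IoU 0.05
tall_tin [0.427 0.126 0.05 ] [0.425 0.136 0.05 ]
tall_tin all [0.4269 0.1253] 1-IoU 0.149
tall_tin 0 [0.4264 0.1253] 1-IoU 0.069
tall_tin 1 [0.4284 0.1223] 1-IoU 0.05
```

```bash
cat >> h.py <<'E'
def rel(xyz,yaw):
    """shift (mm, tool axes) and turn about tool y (rad) from the present pose to TCP xyz with jaws along yaw, pointing down"""
    o=bot.get_obs(); T=R.from_euler('xyz',o["tcp_rot"],degrees=True)
    G=R.from_euler('xyz',[-90,0,yaw],degrees=True)
    return np.round(T.inv().apply(np.array(xyz)-o["ee_pos"])*1000,1),np.round((T.inv()*G).as_rotvec(),3)
E
python3 - <<'E'
from h import *
t=bot.camera("top"); s=bot.camera("side")
oc=bot.cut_out
def hull(p,n):
    L=oc(p,n)
    for d in L:
        c,_=cv2.findContours(d["region"].astype(np.uint8),0,2); m=np.zeros((420,560),np.uint8)
        cv2.fillConvexPoly(m,cv2.convexHull(max(c,key=cv2.contourArea)),1); d["region"]=m>0
    return L
bot.cut_out=hull
fit([t,s],"box",np.array([.637,-.174,.18]),[(326,108),(225,180)])
out=[]
for p,(x,y) in((t,(270,50)),(s,(170,130))):
    f=cv2.resize(p["frame"][y:y+120,x:x+120,::-1],None,fx=3.3,fy=3.3,interpolation=cv2.INTER_CUBIC)
    for v,c in(([.6371,-.1745,np.radians(11)],(0,255,0)),):
        for z in(0,.06):
            q=np.array([[a*.06,b*.085,z] for a,b in((1,1),(1,-1),(-1,-1),(-1,1))])@R.from_euler('z',v[2]).as_matrix().T+[v[0],v[1],0]
            cv2.polylines(f,[np.round((proj(p,q)-[x,y]+.5)*3.3).astype(np.int32)],True,c if z else (0,0,255),1)
    out.append(f)
cv2.imwrite("pics/ov.png",np.hstack(out))
print(rel([.4285,-.108,.12],11))
E
```

```text
box all [ 0.6373 -0.1741 10.88  ] 1-IoU 0.08
box 0 [ 0.6365 -0.1738 10.9313] 1-IoU 0.02
box 1 [ 0.6402 -0.1766 10.6384] 1-IoU 0.036
(array([-330.2,  111.3,  383.3]), array([ 0.   , -1.489,  0.   ]))
```

View pics/ov.png

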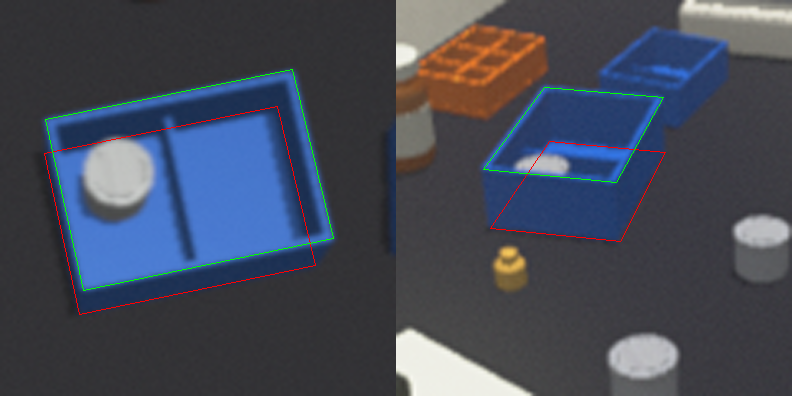

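The overlay matches the box in both views: the rim is green, the far-left compartment holds the tin and the right one is empty. The box is at (0.637, -0.174) with yaw 10.9°. I'll move over the low tin now.

```bash
python3 -m inch '[[[-330,111,383],[0,-1.489,0],85],[[-330,111,383],[0,-1.489,0],85],[[-330,111,383],[0,-1.489,0],85],[[-330,111,383],[0,-1.489,0],85],[[-330,111,383],[0,-1.489,0],85],[[-330,111,383],[0,-1.489,0],85],[[-330,111,383],[0,-1.489,0],85],[[-330,111,383],[0,-1.489,0],85],[[-330,111,383],[0,-1.489,0],85],[[-330,111,383],[0,-1.489,0],85],[[-330,111,383],[0,-1.489,0],85],[[-330,111,383],[0,-1.489,0],85],[[-330,111,383],[0,-1.489,0],85],[[-330,111,383],[0,-1.489,0],85],[[-330,111,383],[0,-1.489,0],85],[[-330,111,383],[0,-1.489,0],85]]' 40
python3 - <<'E'
from h import *
print(rel([.4285,-.108,.007],11))
s=bot.camera("side");fit([s],"low_tin",np.array([.428,-.108,0]),[(280,204)])
E
```

```text
time: 2.8
ee_pos: [0.428, -0.1091, 0.1206]
tcp_rot: [-90.0, -0.0, 10.9]
wrist_force: [-0.4, -0.6, -0.6]
opening: 0.0848
(array([  0.7, 113.6,   1. ]), array([ 0.   , -0.002,  0.   ]))
low_tin all [ 0.4308 -0.1133] 1-IoU 0.066
low_tin 0 [ 0.4308 -0.1133] 1-IoU 0.066
```

```bash
python3 -m inch '[[[1,40,0],[0,0,0],85],[[1,80,0],[0,0,0],85],[[1,100,0],[0,0,0],85],[[1,113,0],[0,0,0],85],[[1,113,0],[0,0,0],85],[[1,113,0],[0,0,0],85],[[1,113,0],[0,0,0],40],[[1,113,0],[0,0,0],40],[[1,113,0],[0,0,0],40],[[1,113,0],[0,0,0],40],[[1,113,0],[0,0,0],40],[[1,113,0],[0,0,0],40],[[1,113,0],[0,0,0],40],[[1,113,0],[0,0,0],40]]' 40
python3 - <<'E'
from h import *
print(bot.get_obs()["opening"])
p=bot.camera("side"); cv2.imwrite("pics/g.png",cv2.resize(p["frame"][120:260,200:380,::-1],None,fx=3,fy=3))
E
```

```text
time: 4.3
ee_pos: [0.4297, -0.1088, 0.0085]
tcp_rot: [-90.1, -0.1, 10.9]
wrist_force: [-1.0, 1.0, 5.2]
opening: 0.0449
0.04485586764460787
```

View pics/g.png

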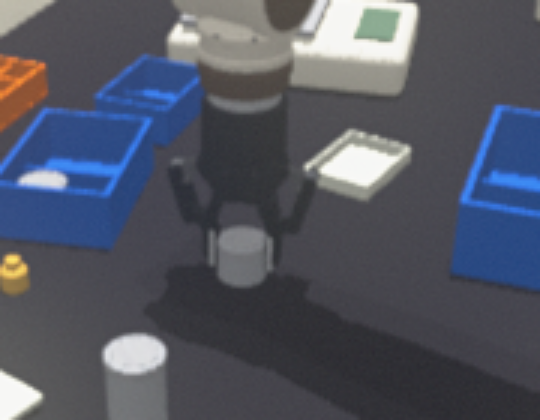

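The tin sits between the pads at about crop (243,255), with the opening at 45 mm, so it is held. I'll lift it.

Run:
```python
from h import *
c=np.array([.6373,-.1742])+np.array([.041*np.sin(np.radians(10.9)),-.041*np.cos(np.radians(10.9))])
print(c,rel([*c,.13],10.9))
```

```text
[ 0.64505291 -0.21446031] (array([ 191.6, -121. , -144.7]), array([0.001, 0.001, 0.002]))
```

```bash
python3 -m inch '[[[0,-40,0],[0,0,0],40],[[0,-80,0],[0,0,0],40],[[0,-121,0],[0,0,0],40],[[32,-121,-24],[0,0,0],40],[[64,-121,-48],[0,0,0],40],[[96,-121,-72],[0,0,0],40],[[128,-121,-96],[0,0,0],40],[[160,-121,-120],[0,0,0],40],[[180,-121,-135],[0,0,0],40],[[192,-121,-145],[0,0,0],40],[[192,-121,-145],[0,0,0],40],[[192,-121,-145],[0,0,0],40],[[192,-121,-145],[0,0,0],40]]' 40
python3 - <<'E'
from h import *
print(rel([.6451,-.2145,.0138],10.9), bot.get_obs()["opening"])
p=bot.camera("top"); cv2.imwrite("pics/a.png",cv2.resize(p["frame"][40:180,250:430,::-1],None,fx=3,fy=3))
E
```

```text
time: 5.65
ee_pos: [0.6448, -0.2143, 0.1303]
tcp_rot: [-90.0, -0.1, 10.9]
wrist_force: [-0.4, -0.3, -0.5]
opening: 0.0448
(array([  0. , 116.5,  -0.2]), array([0.001, 0.001, 0.002])) 0.04477869398735907
```

View pics/a.png

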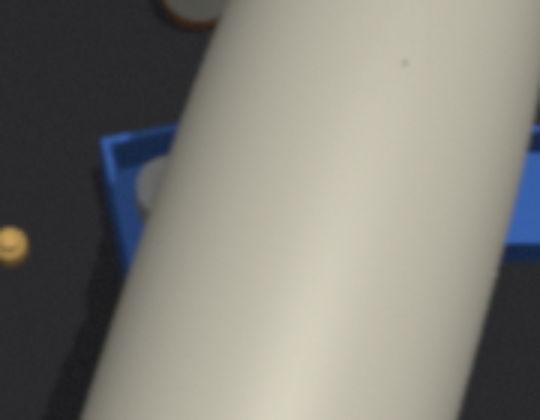

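The arm hides the box from above (only its left rim shows, at crop (150,190)). The opening reads 44.8 mm, so the tin is still held. I'll lower and release it.

```bash
python3 -m inch '[[[0,30,0],[0,0,0],40],[[0,60,0],[0,0,0],40],[[0,85,0],[0,0,0],40],[[0,100,0],[0,0,0],40],[[0,107,0],[0,0,0],40],[[0,112,0],[0,0,0],40],[[0,115,0],[0,0,0],40],[[0,116,0],[0,0,0],40],[[0,116,0],[0,0,0],40],[[0,116,0],[0,0,0],40]]' 40
python3 - <<'E'
from h import *
print(rel([.6451,-.2145,.0138],10.9), bot.get_obs()["opening"])
p=bot.camera("side"); cv2.imwrite("pics/b.png",cv2.resize(p["frame"][90:230,150:330,::-1],None,fx=3,fy=3))
E
```

```text
time: 6.7
ee_pos: [0.6454, -0.2144, 0.0151]
tcp_rot: [-90.1, -0.2, 10.9]
wrist_force: [-0.1, -0.7, -1.7]
opening: 0.0451
(array([-0.4,  1.3,  0. ]), array([0.001, 0.001, 0.003])) 0.045062098893598024
```

View pics/b.png

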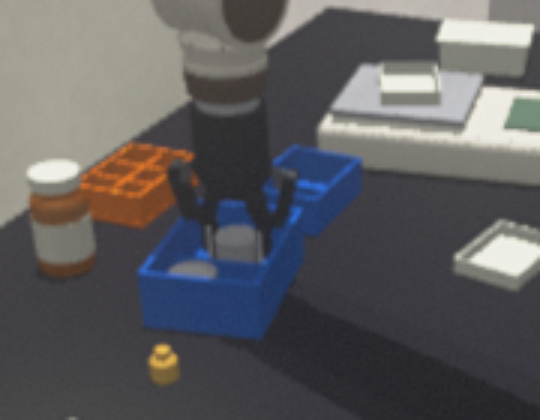

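The tin (crop (238,240)) is inside the empty compartment, between the fingers and about 1–2 mm above the floor. I'll lower it the rest of the way, open to 62 mm and lift.

```bash
python3 -m inch '[[[0,1,0],[0,0,0],40],[[0,2,0],[0,0,0],40],[[0,2.5,0],[0,0,0],40],[[0,2.5,0],[0,0,0],50],[[0,2.5,0],[0,0,0],56],[[0,2.5,0],[0,0,0],62],[[0,2.5,0],[0,0,0],62],[[0,2.5,0],[0,0,0],62],[[0,-15,0],[0,0,0],62],[[0,-45,0],[0,0,0],62],[[0,-90,0],[0,0,0],62],[[0,-140,0],[0,0,0],62],[[0,-190,0],[0,0,0],70],[[0,-210,0],[0,0,0],70],[[0,-210,0],[0,0,0],70]]' 40
python3 - <<'E'
from h import *
print(rel([.602,.2055,.20],-16))
E
```

```text
time: 8.25
ee_pos: [0.6459, -0.2146, 0.2295]
tcp_rot: [-90.3, -0.5, 10.9]
wrist_force: [0.1, -0.7, 0.4]
opening: 0.07
(array([ 36.4,  27.9, 421. ]), array([0.002, 0.47 , 0.009]))
```

```bash
python3 -m inch '[[[36,28,421],[0,0.47,0],70],[[36,28,421],[0,0.47,0],70],[[36,28,421],[0,0.47,0],70],[[36,28,421],[0,0.47,0],70],[[36,28,421],[0,0.47,0],70],[[36,28,421],[0,0.47,0],70],[[36,28,421],[0,0.47,0],70],[[36,28,421],[0,0.47,0],70],[[36,28,421],[0,0.47,0],70],[[36,28,421],[0,0.47,0],70],[[36,28,421],[0,0.47,0],70],[[36,28,421],[0,0.47,0],70],[[36,28,421],[0,0.47,0],70]]' 40
python3 - <<'E'
from h import *
print(rel([.602,.2055,.019],-16))
t=bot.camera("top")
fit([t],"box",np.array([.637,-.174,.19]),[(326,108)])
print([(round(d["confidence"],2),d["box"].round(0) if hasattr(d["box"],"round") else d["box"]) for d in bot.search_frame(t,"low_tin")])
cv2.imwrite("pics/c.png",cv2.resize(t["frame"][40:250,90:390,::-1],None,fx=2.6,fy=2.6))
E
```

```text
time: 9.55
ee_pos: [0.6018, 0.2042, 0.1998]
tcp_rot: [-90.0, -0.5, -16.1]
wrist_force: [-0.1, -0.9, 0.9]
opening: 0.07
(array([ -1.9, 180.8,   1.4]), array([ 0.   , -0.001,  0.009]))
box all [ 0.6365 -0.1739 10.8883] 1-IoU 0.195
box 0 [ 0.6365 -0.1739 10.8883] 1-IoU 0.195
[(0.78, [330.8, 92.1, 353.2, 115.4])]
```

View pics/c.png

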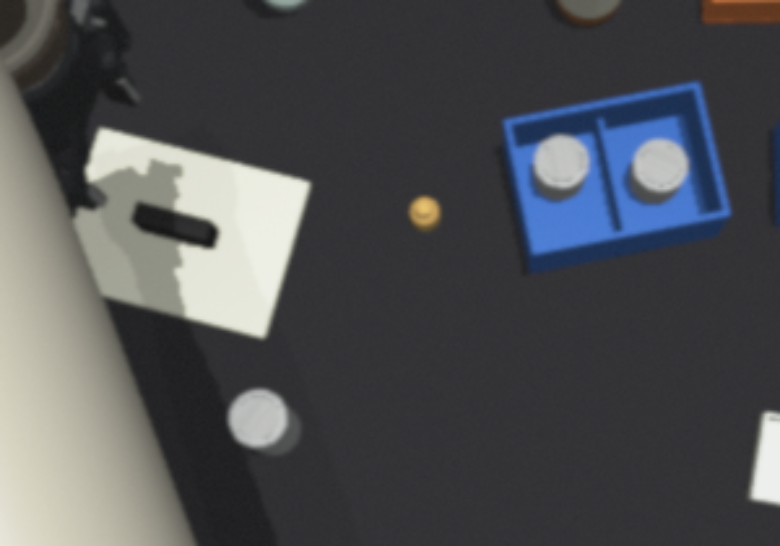

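The low tin stands upright in the right compartment (crop (660,168)). The lid bar is at crop (175,225) and the tall tin hasn't moved, at (260,418). I'll descend on the bar.

```bash
python3 -m inch '[[[-2,45,1],[0,0,0.009],70],[[-2,90,1],[0,0,0.009],70],[[-2,130,1],[0,0,0.009],70],[[-2,155,1],[0,0,0.009],70],[[-2,170,1],[0,0,0.009],70],[[-2,180,1],[0,0,0.009],70],[[-2,180,1],[0,0,0.009],70],[[-2,180,1],[0,0,0.009],70],[[-2,180,1],[0,0,0.009],10],[[-2,180,1],[0,0,0.009],10],[[-2,180,1],[0,0,0.009],10],[[-2,180,1],[0,0,0.009],10],[[-2,180,1],[0,0,0.009],10],[[-2,180,1],[0,0,0.009],10],[[-2,180,1],[0,0,0.009],10],[[-2,180,1],[0,0,0.009],10],[[-2,180,1],[0,0,0.009],10]]' 80
python3 -m inch '[[[0,-10,0],[0,0,0],10],[[0,-30,0],[0,0,0],10],[[0,-60,0],[0,0,0],10],[[0,-100,0],[0,0,0],10],[[0,-140,0],[0,0,0],10],[[0,-150,0],[0,0,0],10],[[0,-150,0],[0,0,0],10]]' 80
python3 - <<'E'
from h import *
o=bot.get_obs();print(o["torque"],o["opening"],rel([.637,-.1745,.17],10.9))
E
```

```text
time: 11.4
ee_pos: [0.6023, 0.2058, 0.0209]
tcp_rot: [-90.0, -0.1, -16.1]
wrist_force: [-1.2, -0.2, 5.0]
opening: 0.0184
time: 12.1
ee_pos: [0.6027, 0.206, 0.1725]
tcp_rot: [-89.9, -0.2, -16.1]
wrist_force: [0.7, 0.4, -3.8]
opening: 0.0184
[ 0.02381791 -0.0621314  -0.0352113 ] 0.01843076890903464 (array([ 138.2,    2.2, -356.1]), array([-0.001, -0.471,  0.004]))
```

```bash
python3 -m inch '[[[138,2,-356],[0,-0.471,0],10],[[138,2,-356],[0,-0.471,0],10],[[138,2,-356],[0,-0.471,0],10],[[138,2,-356],[0,-0.471,0],10],[[138,2,-356],[0,-0.471,0],10],[[138,2,-356],[0,-0.471,0],10],[[138,2,-356],[0,-0.471,0],10],[[138,2,-356],[0,-0.471,0],10],[[138,2,-356],[0,-0.471,0],10],[[138,2,-356],[0,-0.471,0],10],[[138,2,-356],[0,-0.471,0],10],[[138,2,-356],[0,-0.471,0],10],[[138,2,-356],[0,-0.471,0],10]]' 80
python3 - <<'E'
from h import *
o=bot.get_obs();z=o["ee_pos"][2]-.0209
print(o["opening"],rel([.637,-.1745,.085],10.9))
s=bot.camera("side")
print([(round(d["confidence"],2),np.round(d["box"])) for d in bot.search_frame(s,"lid")])
L=bot.cut_out(s,"lid"); b=L[0]["box"]; fit([s],"lid",np.array([.637,-.174,.19]),[((b[0]+b[2])/2,(b[1]+b[3])/2)],z=z)
cv2.imwrite("pics/d.png",cv2.resize(s["frame"][90:230,130:330,::-1],None,fx=3,fy=3))
E
```

```text
time: 13.4
ee_pos: [0.6369, -0.1732, 0.1701]
tcp_rot: [-90.0, -0.2, 11.0]
wrist_force: [0.4, 0.6, -3.6]
opening: 0.0185
0.018480230328472923 (array([-0.5, 85.1, -1.4]), array([-0.   ,  0.002,  0.004]))
[(0.86, array([188., 124., 254., 155.]))]
lid all [ 0.6393 -0.1757 11.4801] 1-IoU 0.086
lid 0 [ 0.6393 -0.1757 11.4801] 1-IoU 0.086
```

View pics/d.png

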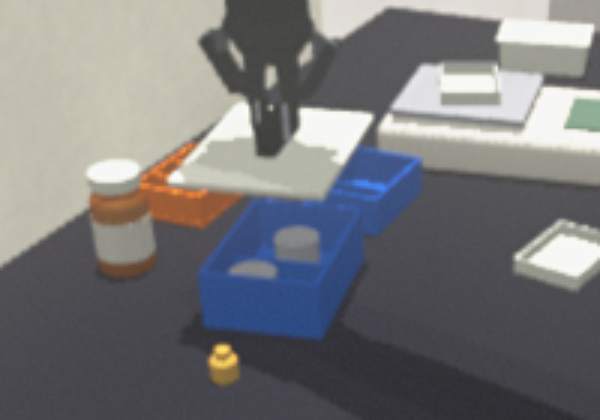

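The lid hangs level over the box (crop (270,150)). Measured by the same camera, lid and box agree within about 1 mm. I'll lower it by 95 mm, slowly at the end.

```bash
python3 -m inch '[[[0,30,-1],[0,0,0.004],10],[[0,60,-1],[0,0,0.004],10],[[0,75,-1],[0,0,0.004],10],[[0,82,-1],[0,0,0.004],10],[[0,86,-1],[0,0,0.004],10],[[0,89,-1],[0,0,0.004],10],[[0,92,-1],[0,0,0.004],10],[[0,94,-1],[0,0,0.004],10],[[0,95,-1],[0,0,0.004],10],[[0,95.5,-1],[0,0,0.004],10],[[0,95.5,-1],[0,0,0.004],10],[[0,95.5,-1],[0,0,0.004],10]]' 80
```

```text
time: 14.8
ee_pos: [0.6376, -0.1748, 0.075]
tcp_rot: [-90.0, -0.1, 11.0]
wrist_force: [-0.2, 1.0, -2.9]
opening: 0.0188
```

```bash
python3 -m inch '[[[0,0.7,0],[0,0,0],10],[[0,1.4,0],[0,0,0],10],[[0,2,0],[0,0,0],10],[[0,2,0],[0,0,0],10]]' 80
```

```text
time: 15.2
ee_pos: [0.6377, -0.1748, 0.0749]
tcp_rot: [-90.0, -0.1, 11.0]
wrist_force: [-5.1, 1.2, 9.1]
opening: 0.0186
```

Contact: the wrist force changed from -3 to +9 N at the expected height of 0.075 m, so the lid is on the rim. I'll release and retreat.

```bash
python3 -m inch '[[[0,0,0],[0,0,0],25],[[0,0,0],[0,0,0],35],[[0,0,0],[0,0,0],50],[[0,0,0],[0,0,0],60],[[0,0,0],[0,0,0],60],[[0,0,0],[0,0,0],60],[[0,-15,0],[0,0,0],60],[[0,-45,0],[0,0,0],60],[[0,-90,0],[0,0,0],60],[[0,-130,0],[0,0,0],60],[[0,-130,0],[0,0,0],60]]' 80
python3 - <<'E'
from h import *
print(rel([.35,.25,.25],11))
E
```

```text
time: 16.3
ee_pos: [0.639, -0.1752, 0.2132]
tcp_rot: [-90.3, -0.7, 11.0]
wrist_force: [0.0, -0.7, 0.0]
opening: 0.0598
(array([-202.3,  -41.7,  472.2]), array([ 0.005, -0.001,  0.011]))
```

```bash
python3 -m inch '[[[-202,-42,472],[0,0,0],60],[[-202,-42,472],[0,0,0],60],[[-202,-42,472],[0,0,0],60],[[-202,-42,472],[0,0,0],60],[[-202,-42,472],[0,0,0],60],[[-202,-42,472],[0,0,0],60],[[-202,-42,472],[0,0,0],60],[[-202,-42,472],[0,0,0],60],[[-202,-42,472],[0,0,0],60],[[-202,-42,472],[0,0,0],60],[[-202,-42,472],[0,0,0],60],[[-202,-42,472],[0,0,0],60],[[-202,-42,472],[0,0,0],60],[[-202,-42,472],[0,0,0],60],[[-202,-42,472],[0,0,0],60]]' 80
python3 - <<'E'
from h import *
t=bot.camera("top");s=bot.camera("side");out=[]
for p,n,c in((t,"t",(270,40)),(s,"s",(160,115))):
    b=bot.cut_out(p,"lid")[0]["box"]; print(n,b)
    for z in(.054,.060):
        fit([p],"lid",np.array([.637,-.174,.19]),[((b[0]+b[2])/2,(b[1]+b[3])/2)],z=z)
    out.append(cv2.resize(p["frame"][c[1]:c[1]+130,c[0]:c[0]+130,::-1],None,fx=3,fy=3))
cv2.imwrite("pics/e.png",np.hstack(out))
E
```

```text
time: 17.8
ee_pos: [0.351, 0.249, 0.2503]
tcp_rot: [-90.3, -0.6, 10.9]
wrist_force: [0.2, -0.8, -0.7]
opening: 0.0599
t [278.8, 66.1, 379.1, 143.4]
lid all [ 0.636  -0.1731 10.9474] 1-IoU 0.018
lid 0 [ 0.636  -0.1731 10.9474] 1-IoU 0.018
lid all [ 0.6335 -0.1725 10.6797] 1-IoU 0.027
lid 0 [ 0.6335 -0.1725 10.6797] 1-IoU 0.027
s [191.3, 155.7, 245.7, 184.1]
lid all [ 0.639  -0.1744 13.2069] 1-IoU 0.576
lid 0 [ 0.639  -0.1744 13.2069] 1-IoU 0.576
lid all [ 0.6347 -0.1651 14.305 ] 1-IoU 0.584
lid 0 [ 0.6347 -0.1651 14.305 ] 1-IoU 0.584
```

View pics/e.png

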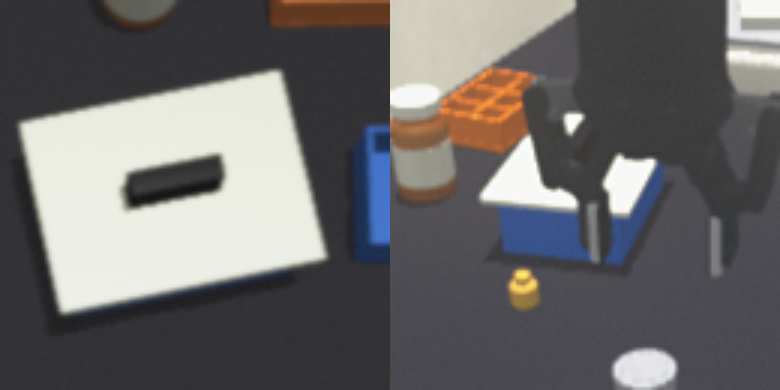

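The lid lies flat and centred on the box. From the top camera it fits (0.636, -0.173, 10.9°) at closed height, against the box's own (0.6365, -0.174, 10.9°). The tall tin is standing. The side view is partly blocked by the gripper, but shows no gap at the near rim (crop (570,208)). I'll hand in.

```bash
python3 -c "
from workcell import bot
bot.job_done()"
```

```text
the job is handed in; nothing more can be done
```

I stood the low tin upright in the empty compartment of the middle-sized blue box, then put the white lid on. The job was handed in at about 18 s, with the gripper well clear of everything.

- **Tin:** the top view taken before closing the box showed it upright on the compartment floor. I didn't touch the tall tin, and the last side picture shows it still standing.
- **Lid:** the last top view put it within about 1 mm of the box centre, at the same angle (10.9°) and fitting best at the closed height. Contact came at the expected height, with about 9 N at the wrist.
- **Failed check:** the gripper partly hid the lid in the last side view, so the fit from that camera was no use (overlap error 0.58). What can be seen of the near rim there shows no gap.
- **Disagreement:** the two cameras differed by 3–6 mm on where things were, so I averaged them for the tin and compared lid and box within the same camera.

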